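# Show the finish sample over the ground tube

## Task

Of the three steel plates standing in the wooden stand, take the finish sample, the one with a small notch cut in a corner, by its frosted end, which is the end with the notch. Hold it so that its plain ground end is a few centimetres above the middle of the long free end of the tube in the vice, tipped back about 45 degrees so that the face with the label looks up. Touch neither tube nor vice, leave the other things where they are, and finish while still holding the sample there, steady.

Things in the scene. Friction and masses are not known exactly. Their poses are not given: they have to be found in the camera images.
- sample: finish sample: 110 x 8 x 40 mm stainless flat bar (0.27 kg) standing on a long thin edge in a slot of the stand. Origin: middle of that underside; x along the 110 mm, y through the 8 mm, z up the 40 mm. The 45 mm at the -x end (x -55 to -10) are frosted, dull; the other 65 mm are ground bright, not to be held. Looking at the label face (+y), notch at the top, the frosted end is on your right
- sample_notch (a point): inner corner of the square notch, 12 x 12 mm, cut through the upper corner of the sample's frosted end: at x = -43, y = 0, z = 28 mm in the sample's frame, whose axes it has. The only notch on any of the three plates
- sample_label (a point): centre of the label, a 34 x 13 mm paper sticker on the +y face of the sample, low on the frosted end: x = -33, y = 4, z = 9.5 mm in the sample's frame, whose axes it has. The label faces along y
- sample_ground (a point): centre of the ground part on the sample's label face: 22.5 mm towards +x, 4 mm towards +y and 20 mm up from the sample's origin; its axes are the sample's
- stand: wooden stand fixed to the bench, turned any way, 90 x 140 x 22 mm, origin at the centre of its underside. Three slots along its x, at y = -45, 0, 45 mm, each 9.6 mm wide, 14 mm deep (floor 8 mm above the bench), so a plate's top edge is 48 mm above the bench, 26 mm of it stand free, and it overhangs by 10 mm at each end. The sample may be in any slot
- blank1: blank: plain steel plate 110 x 8 x 40 mm without a notch, standing in another slot; origin in the middle of its underside, x along its length, z up. Leave it
- blank2: the second blank, exactly like the first. Leave it
- vice: cast bench vice fixed to the bench, jaws 125 mm wide, tops 170 mm up, 390 mm long along its x, clamping bar at +x. Origin: centre of its foot. A 60 mm stainless tube is clamped level along the vice's y, axis 145 mm above the bench, right over the origin; its long free end sticks out of the jaws from y = 63 to 215 mm, its short one to y = -100. One body with the tube
- tube_top (a point): point on top of the tube, in the middle of its long free end: 160 mm along the vice's y from the vice's origin, 175 mm above the bench; its axes are the vice's
- offcut: short piece of tube standing on end, 48 mm in diameter, 45 mm high, origin at the centre of its underside. Leave it
- flap_disc: flap disc for a grinder, lying flat, 115 mm in diameter, 16 mm high, origin at the centre of its underside. Leave it
Things that resemble listed ones, but are neither listed nor needed, are in the scene too. Leave any blue, orange or red look-alike of the sample alone.

How it is judged (in metres and radians):
At the end, for the whole second after the job is handed in: Sample still, held by its frosted end (grasp over 8 mm from its middle), clear of the vice; centre of its ground part 15 to 100 mm above the top of the tube and within 40 mm sideways of the middle of its long free end; label face within 60 degrees of straight up (horizontal distance between sample_ground and tube_top below 0.04 m and z of sample_ground in the frame of tube_top between 0.015 and 0.1 m and angle between sample's own y axis and vertical below 1.05 rad and x of the grasp point in the frame of sample below -0.008 m and contact force between the fingers and sample above 1 N and contact force between sample and vice below 0.2 N and linear speed of sample below 0.03 m/s and angular speed of sample below 0.3 rad/s); the arm keeps its last pose, push and grip.
It fails at once if a blank is shifted more than 20 mm or knocked over (distance of any of blank1, blank2 from where it was at the start of the episode above 0.02 m or angle between any of blank1, blank2's own z axis and vertical above 0.6 rad).
It fails at once if the offcut or flap disc is shifted more than 20 mm or knocked over (distance of any of offcut, flap_disc from where it was at the start of the episode above 0.02 m or angle between any of offcut, flap_disc's own z axis and vertical above 0.6 rad).
It fails at once if the sample knocks against the tube or the vice (contact force between sample and vice above 1 N).
It fails at once if the robot knocks against the tube or the vice (contact force between any of the fingers, the arm and vice above 1 N).
It also fails if it takes over 32 s, if anything falls off the work surface, if the arm or the gripper's body presses on something with over 40 N, if the wrist force passes 120 N, or if a joint passes its speed limit or range.

## Robot

A 6-joint arm with a two-finger parallel gripper is mounted at the origin on the work surface. World frame = base frame: x ahead of the robot, y to its left, z up, the work surface at z = 0. Lengths are in m, angles in degrees, forces in N, time in s.
With the tool pointing down it reaches from about 0.275 to 0.725 m from the base axis. Payload 15.9 kg.
Tool frame: the origin (TCP) lies at the very end of the fingers, on their centre line; the grasp point (between the pads) lies 19 mm behind it (env.hold_point_z is the distance from the TCP to the grasp point, in m); z points along the fingers, y is the direction in which the jaws open and shut (so a half turn about z gives the same grasp; the last joint's range is limited). The gripper opens to 85 mm and grips with 20 to 120 N. Pads are 22 mm wide; open, the fingers measure 114 mm over their backs; the gripper's body (76 mm by 85 mm) begins 54 mm behind the grasp point. The pads swing forward as they close: fully open they stand 13 mm farther back than shut.
Start: joints at [-74.886, 12.198, -1.971, 75.831, 0, 90], TCP at [0.13, -0.483, 0.231] pointing down, gripper open.
Joint ranges: [-170.91, 170.91], [-42.67, 98.43], [-65.05, 77.54], [-120.47, 116.71], [-90, 82.35], [-180, 180]. Speed limits (degrees/s): [108.29, 108.29, 136.94, 147.25, 180, 180].

## Interface

Orientations are given as [roll, pitch, yaw] about the fixed x, y, z axes, in that order (R = Rz(yaw) Ry(pitch) Rx(roll)).
In Python, from station import env gives the robot as it stands. The module is installed in compiled form; this text tells all that it offers.
- The arm moves only by the tool play_rows, never from a script. Its argument "motion" is a list that holds one entry, the list of rows, each a list of 7 numbers: the turn, a rotation vector about the tool's x, y, z each as a share of pi/4 rad, from -1 to 1, then the shift along the tool's x, y, z each as a share of 0.15 m, from -1 to 1, then the closure, from 0 (fully open) to 1 (shut). In form: [[[ax, ay, az, tx, ty, tz, fingers], ...]]. A call has 1 to 8 rows; each row is the pose to reach, as a shift and turn from the pose commanded when the call began, along the tool's axes at that moment; what a row does not reach only later rows make up. A row lasts 1/12 s, in which the tool goes at most 41.7 mm and 7.16 degrees, less where a joint would pass 70% of its speed; a pose out of reach is approached as far as the arm can. A call with a number of a shift or a turn outside -1 to 1 is refused whole. A call with a gripper value outside its range is refused whole. The fingers move at their own pace and stop on an object; "grip_force" is the grip in N (left out, the last holds). Time passes only in rows, so rows that repeat a pose let the fingers close. It gives the time, the measured TCP pose, the force and the opening at its end, in the units of the state.
- env.read_state(): the state, without advancing time (a new reading comes with each control period).
- env.get_image(name): name is "scene" or "side" or "wrist"; returns a dict with "img" (400x640x3 uint8, red, green, blue), "mtx" (3x3 intrinsics, pixels), "k1" (the pictures are not rectified: a ray, as slopes to the right and down, at radius r is drawn at 1 + k1 r^2 times it, then the intrinsics apply), "origin" and "rotation" of the camera in the world; the wrist camera has in their place "T_tool_cam" (4x4, takes a point from camera to tool coordinates, whose origin is the TCP and whose axes are the flange's). Camera axes: x right, y up, looking along -z (the intrinsics and any distortion apply to the point x, -y, -z); pixel columns grow to the right and rows downward; lengths in m; the calibration is good to about 2 mm. A picture is of the moment at which its call begins: read the wrist's pose just before it. There is no depth.
- env.hand_in(): hands the job in, once; it reports no verdict.
The state is a dict: "clock": time; "q": joint angles; "dq": joint speeds; "joint_efforts": joint torques, N m; "tool_pos": TCP position; "tcp_rot": TCP orientation; "force": force on the tool from outside, world axes, zero at the start; "wrist_torque": the same for the moment, N m; "grip_width": opening from 0.0 (shut) to 1.0 (fully open).
Only numpy, scipy, OpenCV 4.12 (cv2) and the standard library are available. Lean on these libraries where they do the work, as an engineer would, in place of code of your own. Each camera call takes 0.05 s, during which the arm holds its last target.

## Working session

There is one attempt and no reset: what is moved stays moved. The work goes in short steps, Python scripts to look and compute and a tool call to move; the robot and the scene stay as the last step left them, time stands still between calls to the robot, and variables do not carry over. Pictures are saved under pics/ and viewed, and the job is handed in when it is done.

Besides the shell and the picture viewer there is one more tool, called after "Emit:" by a JSON object that holds its "api" and its "payload", one argument or row to a line. play_rows: Moves the arm, as the interface text tells. Shift numbers are shares of 0.15 m and turn numbers shares of pi/4 rad, none past 1 either way. Its arguments: {"type":"object","properties":{"motion":{"type":"array","items":{"type":"array","items":{"type":"array","items":{"type":"number"}}}},"grip_force":{"type":"number"}},"required":["motion"]}

```bash
mkdir -p pics; python3 - <<'E'
from station import env
import cv2
s=env.read_state();print(s, env.hold_point_z)
for n in ("scene","side","wrist"):
    d=env.get_image(n);cv2.imwrite(f"pics/{n}0.png",d["img"][:,:,::-1])
    print(n,{k:v for k,v in d.items() if k!="img"})
E
```

```text
{'clock': 0.0, 'q': array([-7.48861275e+01,  1.22234623e+01, -2.00936701e+00,  7.58313758e+01,
        4.02750466e-04,  9.00001729e+01]), 'dq': array([-0.02259031, -0.10214416,  0.0721757 ,  0.05146259, -0.00303949,
        0.00307581]), 'joint_efforts': array([ 6.23751854e-03, -6.86150265e+01,  4.87123668e+01,  1.72899506e-02,
        5.09388829e-04, -1.32242539e-05]), 'tool_pos': array([ 0.13028003, -0.48236635,  0.23082005]), 'tcp_rot': array([-1.79935795e+02, -4.02556479e-04,  1.51136991e+01]), 'force': array([-0.36573361, -0.66010157, -0.32397751]), 'wrist_torque': array([-0.02275265,  0.0225714 ,  0.03854016]), 'grip_width': 1.0010639429366206} 0.0187
scene {'mtx': array([[502.05257411,   0.        , 317.34970749],
       [  0.        , 502.05257411, 197.89383828],
       [  0.        ,   0.        ,   1.        ]]), 'k1': 0.027500982099638912, 'origin': array([1.08195807, 1.0351132 , 1.00106119]), 'rotation': array([ 52.64464665,   0.34937564, 151.07878632])}
side {'mtx': array([[486.64779002,   0.        , 326.69170461],
       [  0.        , 486.64779002, 194.87692761],
       [  0.        ,   0.        ,   1.        ]]), 'k1': 0.01273719774213028, 'origin': array([0.36668371, 0.80583504, 0.96139464]), 'rotation': array([  42.80394438,    0.82890836, -167.90485633])}
wrist {'mtx': array([[358.69776082,   0.        , 319.15921468],
       [  0.        , 358.69776082, 204.6826693 ],
       [  0.        ,   0.        ,   1.        ]]), 'k1': -0.06811698548223571, 'T_tool_cam': array([[ 9.66294753e-04,  9.65355593e-01,  2.60936094e-01,
         6.39090024e-02],
       [ 9.99999282e-01, -1.11765548e-03,  4.31680073e-04,
         5.98076826e-04],
       [ 7.08361429e-04,  2.60935490e-01, -9.65355980e-01,
        -1.41730545e-01],
       [ 0.00000000e+00,  0.00000000e+00,  0.00000000e+00,
         1.00000000e+00]])}
```

View pics/scene0.png

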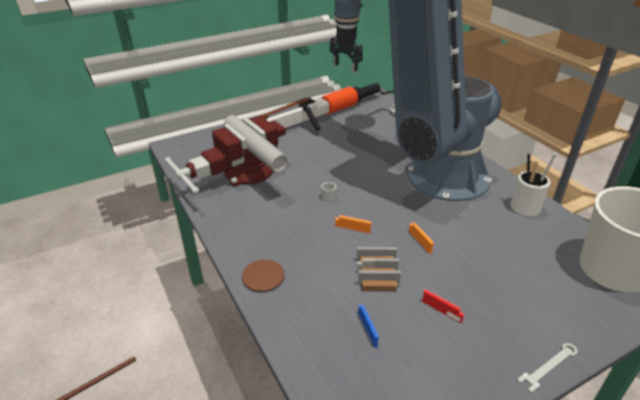

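View pics/side0.png

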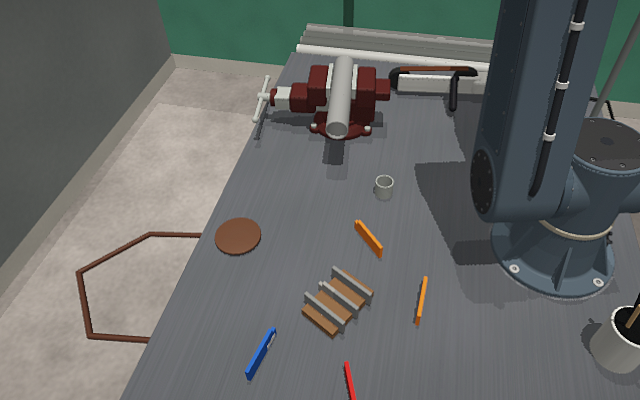

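View pics/wrist0.png

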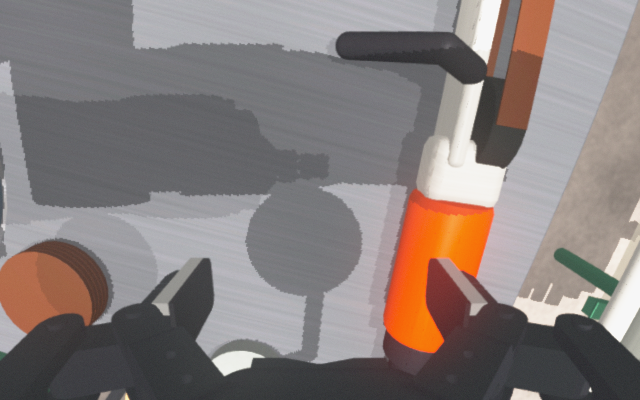

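The scene and side views show the vice at the far end with its tube pointing towards the cameras. The stand with three plates is at about (378,268) in scene and (338,300) in side. Next I'll crop closer.

```bash
cat > h.py <<'E'
from station import env
import cv2, numpy as np
from scipy.spatial.transform import Rotation as R
def cam(n):
    s=env.read_state(); d=env.get_image(n)
    if n=="wrist":
        T=np.eye(4);T[:3,:3]=R.from_euler('xyz',s['tcp_rot'],degrees=True).as_matrix();T[:3,3]=s['tool_pos']
        M=T@d['T_tool_cam'];return d,M[:3,:3],M[:3,3]
    return d,R.from_euler('xyz',d['rotation'],degrees=True).as_matrix(),d['origin']
def ray(c,uv):
    d,Rm,o=c;m=d['mtx']
    p=cv2.undistortPoints(np.array([[uv]],float),m,np.array([d['k1'],0,0,0.]))[0,0]
    v=Rm@np.array([p[0],-p[1],-1]);return o,v/np.linalg.norm(v)
def onz(c,uv,z):
    o,v=ray(c,uv);return o+v*(z-o[2])/v[2]
def tri(c1,u1,c2,u2):
    o1,v1=ray(c1,u1);o2,v2=ray(c2,u2)
    t=np.linalg.lstsq(np.stack([v1,-v2],1),o2-o1,rcond=None)[0]
    a,b=o1+t[0]*v1,o2+t[1]*v2;return (a+b)/2,np.linalg.norm(a-b)
def proj(c,P):
    d,Rm,o=c;m=d['mtx'];q=Rm.T@(np.array(P,float)-o);x,y=q[0]/-q[2],-q[1]/-q[2]
    k=1+d['k1']*(x*x+y*y);return np.array([m[0,0]*x*k+m[0,2],m[1,1]*y*k+m[1,2]])
def crop(img,x0,y0,w,h,s,fn):
    cv2.imwrite(fn,cv2.resize(img[y0:y0+h,x0:x0+w,::-1],None,fx=s,fy=s,interpolation=cv2.INTER_CUBIC))
E
python3 - <<'E'
from h import *
a=env.get_image("scene")["img"];b=env.get_image("side")["img"]
crop(a,340,235,80,60,10,"pics/c1.png");crop(b,290,255,100,90,6,"pics/c2.png")
crop(a,150,80,160,110,5,"pics/c3.png");crop(b,240,40,170,130,4.5,"pics/c4.png")
E
```

```text
(no output)
```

View pics/c1.png

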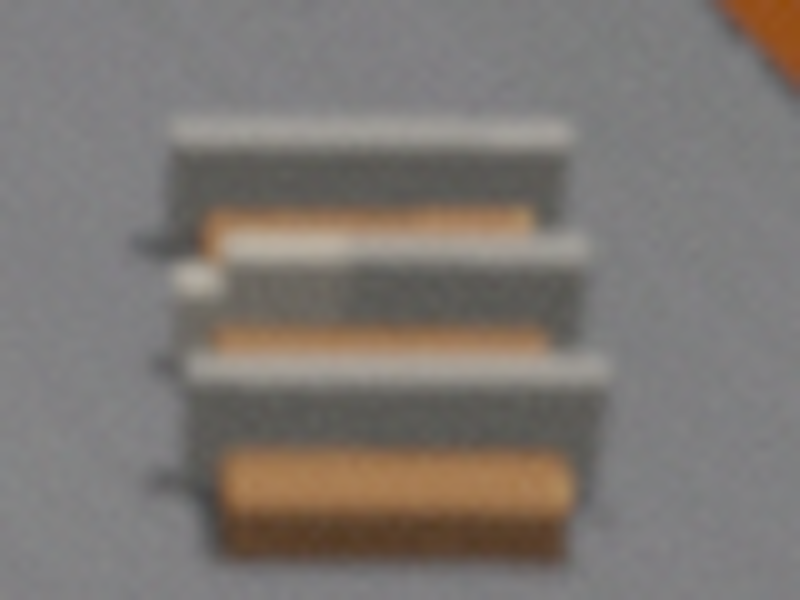

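View pics/c2.png

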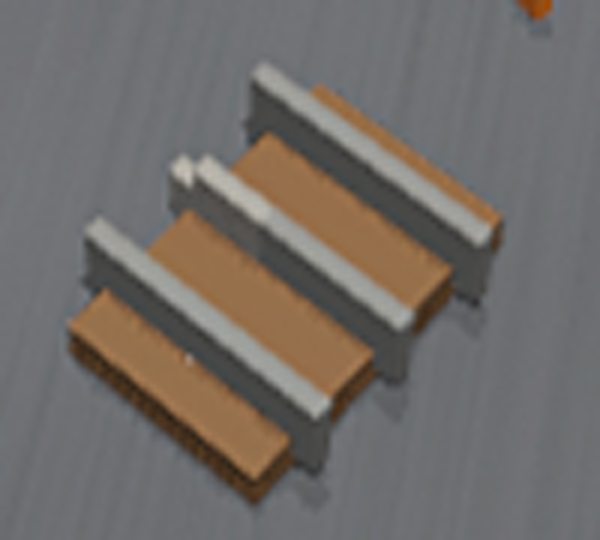

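View pics/c3.png

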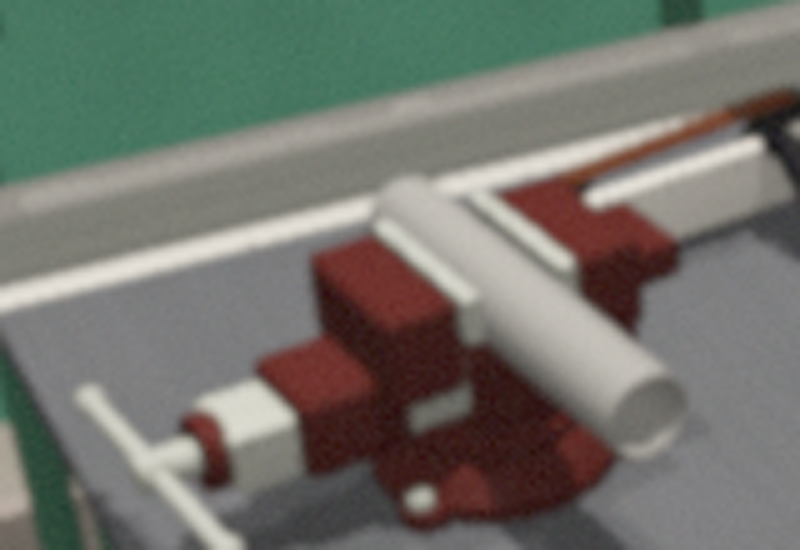

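View pics/c4.png

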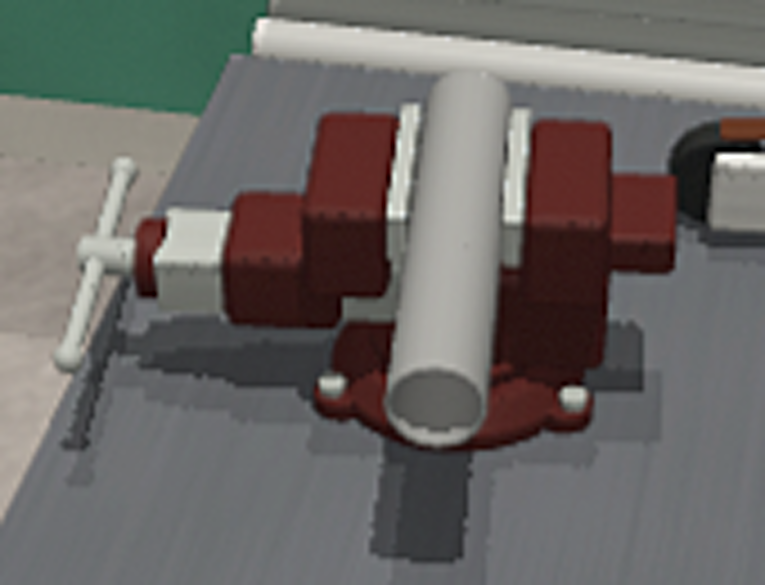

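Look-alikes: the three plates in scene are at (377,250), (378,261) and (379,272). The coloured ones are orange (353,224), orange (421,237), red (443,305) and blue (368,325). The close crop shows the notch and the frosted end only on the middle plate, at its left end, about (359,262). From here the notch end is on the left, so the label face looks away from the cameras. Now I'll measure it.

```bash
python3 - <<'E'
from h import *
np.set_printoptions(precision=4,suppress=True)
a=cam("scene");b=cam("side")
P=lambda x,y:(340-.45+x/10,235-.45+y/10); Q=lambda x,y:(290-.4+x/6,255-.4+y/6)
pts={'mid_plus':(P(588,246),Q(408,318),.048),'mid_notchwall':(P(222,246),Q(207,165),.048),'mid_bound':(P(350,247),Q(265,213),.048),
'far_r':(P(572,133),Q(490,235),.048),'far_l':(P(173,133),Q(262,70),.048),'near_r':(P(610,370),Q(322,408),.048),'near_l':(P(190,370),Q(95,227),.048)}
for k,(p,q,z) in pts.items():
    print(k,onz(a,p,z),onz(b,q,z),*tri(a,p,b,q))
# tube end and line
P=lambda x,y:(150-.4+x/5,80-.4+y/5); Q=lambda x,y:(240-.4+x/4.5,40-.4+y/4.5)
for k,p,q in [('freeend',P(648,413),Q(436,405)),('handle_ends',P(90,395),Q(123,165)),('handle2',P(232,545),Q(68,357))]:
    print(k,onz(a,p,.145),onz(b,q,.145),*tri(a,p,b,q))
for i in [(432,70),(512,75),(389,395),(487,395)]: print(i,onz(b,Q(*i),.145))
# other objects
for k,p,q in [('offcut',(329,185),(384,180)),('disc',(263,272),(238,233))]:print(k,*tri(a,p,b,q))
E
```

```text
mid_plus [0.4246 0.2842 0.048 ] [0.4254 0.2845 0.048 ] [0.4254 0.2851 0.049 ] 0.00012044471108574637
mid_notchwall [0.5105 0.2362 0.048 ] [0.5078 0.2375 0.048 ] [0.5086 0.2344 0.0447] 0.0016904422173157198
mid_bound [0.4807 0.2533 0.048 ] [0.483  0.2531 0.048 ] [0.4825 0.2553 0.051 ] 0.0007413105238635607
far_r [0.4021 0.246  0.048 ] [0.4023 0.2458 0.048 ] [0.4022 0.246  0.0482] 0.0002665143094680342
far_l [0.4981 0.1923 0.048 ] [0.4965 0.1927 0.048 ] [0.4969 0.1908 0.0459] 0.0006937924635164802
near_r [0.4471 0.3244 0.048 ] [0.4485 0.3246 0.048 ] [0.4483 0.3256 0.0498] 0.0002059096789344584
near_l [0.543  0.2709 0.048 ] [0.5417 0.271  0.048 ] [0.5421 0.2699 0.0464] 0.00040499595861309673
freeend [ 0.559  -0.1667  0.145 ] [ 0.5603 -0.1631  0.145 ] [ 0.5603 -0.1629  0.1465] 0.00205197140954093
handle_ends [ 0.8549 -0.3568  0.145 ] [ 0.8103 -0.3641  0.145 ] [ 0.8405 -0.4438  0.0905] 0.0017702532742122166
handle2 [ 0.8276 -0.1593  0.145 ] [ 0.784  -0.1645  0.145 ] [ 0.8121 -0.2301  0.0921] 0.0035831206824098617
(432, 70) [ 0.6336 -0.5155  0.145 ]
(512, 75) [ 0.5782 -0.5194  0.145 ]
(389, 395) [ 0.5889 -0.1667  0.145 ]
(487, 395) [ 0.5329 -0.1777  0.145 ]
offcut [ 0.4203 -0.0965  0.0524] 0.0007717089581678085
disc [0.7518 0.1215 0.0168] 0.0009165876938864184
```

Measured: sample origin is about (0.473, 0.258), with its frosted end heading -29.4° and the label facing -119°. Rays from both cameras agree within 3 mm, and the height checks at 48 mm. tube_top is about (0.567, -0.22, 0.175), with the tube axis heading about 97.4°. I'll move towards the stand, raised and with the jaws part closed so they fit between neighbouring plates.

Emit:
{"api": "play_rows", "payload": {
  "motion": [
    [[0, 0, 0, 0.9, -1, -0.5, 0.5], [0, 0, 0, 0.9, -1, -0.5, 0.5], [0, 0, 0, 0.9, -1, -0.5, 0.5], [0, 0, 0, 0.9, -1, -0.5, 0.5], [0, 0, 0, 0.9, -1, -0.5, 0.5], [0, 0, 0, 0.9, -1, -0.5, 0.5]]
  ],
  "grip_force": 60
}}

```text
clock: 0.85
tool_pos: [0.2233, -0.2993, 0.3088]
tcp_rot: [179.9, -0.1, 15.3]
force: [-0.2, 0.2, 0.1]
grip_width: 0.503
```

Emit:
{"api": "play_rows", "payload": {
  "motion": [
    [[0, 0, 0, 0.9, -1, 0, 0.5], [0, 0, 0, 0.9, -1, 0, 0.5], [0, 0, 0, 0.9, -1, 0, 0.5], [0, 0, 0, 0.9, -1, 0, 0.5], [0, 0, 0, 0.9, -1, 0, 0.5], [0, 0, 0, 0.9, -1, 0, 0.5]]
  ]
}}

```text
clock: 1.35
tool_pos: [0.3143, -0.1188, 0.3064]
tcp_rot: [-180.0, -0.1, 15.4]
force: [-0.3, -0.1, 0.5]
grip_width: 0.499
```

Emit:
{"api": "play_rows", "payload": {
  "motion": [
    [[0, 0, 0, 0.9, -1, 0, 0.5], [0, 0, 0, 0.9, -1, 0, 0.5], [0, 0, 0, 0.9, -1, 0, 0.5], [0, 0, 0, 0.9, -1, 0, 0.5], [0, 0, 0, 0.9, -1, 0, 0.5], [0, 0, 0, 0.9, -1, 0, 0.5]]
  ]
}}

```text
clock: 1.85
tool_pos: [0.406, 0.0624, 0.3055]
tcp_rot: [-179.9, 0.0, 15.4]
force: [1.4, -0.9, 0.8]
grip_width: 0.5
```

Emit:
{"api": "play_rows", "payload": {
  "motion": [
    [[0, 0, 0.15, 0.2, -0.3, 0, 0.5], [0, 0, 0.3, 0.5, -0.7, 0, 0.5], [0, 0, 0.45, 0.9, -1, 0, 0.5], [0, 0, 0.6, 0.9, -1, 0, 0.5], [0, 0, 0.8, 0.9, -1, 0, 0.5], [0, 0, 0.98, 0.9, -1, 0, 0.5], [0, 0, 0.98, 0.9, -1, 0, 0.5], [0, 0, 0.98, 0.9, -1, 0, 0.5]]
  ]
}}

```text
clock: 2.52
tool_pos: [0.4612, -0.0317, 0.3062]
tcp_rot: [-171.6, 1.1, -9.5]
force: [0.4, 0.3, -1.2]
grip_width: 0.504
```

```bash
python3 - <<'E'
from h import *
s=env.read_state();print({k:np.round(s[k],3) for k in('clock','q','tool_pos','tcp_rot','grip_width')})
T=R.from_euler('xyz',s['tcp_rot'],degrees=True).as_matrix()
print((T.T@(np.array([.497,.2445,.14])-s['tool_pos']))/.15)
c=cam("wrist");cv2.imwrite("pics/w1.png",c[0]["img"][:,:,::-1])
E
```

```text
{'clock': np.float64(2.517), 'q': array([ -9.634,   8.522,   3.826,  86.465,   8.374, 179.903]), 'tool_pos': array([ 0.461, -0.032,  0.306]), 'tcp_rot': array([-171.624,    1.147,   -9.538]), 'grip_width': np.float64(0.504)}
[-0.04740116 -1.67384365  1.36754265]
```

q6 hit its limit (180°), so I'll use the half-turned grasp instead, with tool x along the sample's +x. Rotating back.

Emit:
{"api": "play_rows", "payload": {
  "motion": [
    [[0, 0, -0.16, 0, 0, 0, 0.5], [0, 0, -0.32, 0, 0, 0, 0.5], [0, 0, -0.48, 0, 0, 0, 0.5], [0, 0, -0.64, 0, 0, 0, 0.5], [0, 0, -0.8, 0, 0, 0, 0.5], [0, 0, -0.9, 0, 0, 0, 0.5], [0, 0, -1, 0, 0, 0, 0.5], [0, 0, -1, 0, 0, 0, 0.5]]
  ]
}}

```text
clock: 3.23
tool_pos: [0.461, -0.0307, 0.3065]
tcp_rot: [-173.3, -5.1, 35.4]
force: [0.1, 0.1, 0.6]
grip_width: 0.498
```

```bash
cat > goal.py <<'E'
from h import *
np.set_printoptions(precision=3,suppress=True)
def report(pos,Rm):
    s=env.read_state();print({k:np.round(s[k],3) for k in('clock','q','tool_pos','tcp_rot','force','grip_width')})
    T=R.from_euler('xyz',s['tcp_rot'],degrees=True).as_matrix()
    print('turn',R.from_matrix(T.T@Rm).as_rotvec()/(np.pi/4),'shift',(T.T@(np.array(pos)-s['tool_pos']))/.15)
def down(h): return R.from_euler('xyz',[180,0,h],degrees=True).as_matrix()
E
python3 - <<'E'
from goal import *
report([.497,.2445,.25],down(150.6))
E
```

```text
{'clock': np.float64(3.233), 'q': array([ -9.485,   8.461,   3.808,  86.468,   8.327, 134.686]), 'tool_pos': array([ 0.461, -0.031,  0.307]), 'tcp_rot': array([-173.328,   -5.117,   35.449]), 'force': array([0.105, 0.134, 0.634]), 'grip_width': np.float64(0.498)}
turn [ 0.02  -0.221 -2.547] shift [ 1.221 -1.289  0.642]
```

```bash
python3 - <<'E'
from goal import *
report([.477,.10,.30],down(75))
E
```

```text
{'clock': np.float64(3.233), 'q': array([ -9.485,   8.461,   3.808,  86.468,   8.327, 134.686]), 'tool_pos': array([ 0.461, -0.031,  0.307]), 'tcp_rot': array([-173.328,   -5.117,   35.449]), 'force': array([0.105, 0.134, 0.634]), 'grip_width': np.float64(0.498)}
turn [-0.103 -0.16  -0.871] shift [ 0.586 -0.632  0.171]
```

Emit:
{"api": "play_rows", "payload": {
  "motion": [
    [[-0.1, -0.16, -0.87, 0.59, -0.63, 0.17, 0.5], [-0.1, -0.16, -0.87, 0.59, -0.63, 0.17, 0.5], [-0.1, -0.16, -0.87, 0.59, -0.63, 0.17, 0.5], [-0.1, -0.16, -0.87, 0.59, -0.63, 0.17, 0.5], [-0.1, -0.16, -0.87, 0.59, -0.63, 0.17, 0.5], [-0.1, -0.16, -0.87, 0.59, -0.63, 0.17, 0.5], [-0.1, -0.16, -0.87, 0.59, -0.63, 0.17, 0.5], [-0.1, -0.16, -0.87, 0.59, -0.63, 0.17, 0.5]]
  ]
}}

```text
clock: 3.9
tool_pos: [0.4782, 0.1004, 0.3002]
tcp_rot: [-179.8, -0.1, 74.5]
force: [0.1, -0.2, 0.7]
grip_width: 0.5
```

```bash
python3 - <<'E'
from goal import *
report([.497,.2445,.25],down(118))
E
```

```text
{'clock': np.float64(3.9), 'q': array([ 11.77 ,  10.975,   6.42 ,  85.564,   0.138, 117.241]), 'tool_pos': array([0.478, 0.1  , 0.3  ]), 'tcp_rot': array([-179.83 ,   -0.068,   74.529]), 'force': array([ 0.115, -0.21 ,  0.68 ]), 'grip_width': np.float64(0.5)}
turn [-0.003 -0.003 -0.966] shift [ 0.959 -0.134  0.336]
```

Emit:
{"api": "play_rows", "payload": {
  "motion": [
    [[0, 0, -0.96, 0.96, -0.13, 0.34, 0.5], [0, 0, -0.96, 0.96, -0.13, 0.34, 0.5], [0, 0, -0.96, 0.96, -0.13, 0.34, 0.5], [0, 0, -0.96, 0.96, -0.13, 0.34, 0.5], [0, 0, -0.96, 0.96, -0.13, 0.34, 0.5], [0, 0, -0.96, 0.96, -0.13, 0.34, 0.5], [0, 0, -0.96, 0.96, -0.13, 0.34, 0.5], [0, 0, -0.96, 0.96, -0.13, 0.34, 0.5]]
  ]
}}

```text
clock: 4.57
tool_pos: [0.4973, 0.244, 0.2495]
tcp_rot: [-179.9, -0.2, 117.6]
force: [-0.3, 0.1, 0.1]
grip_width: 0.501
```

```bash
python3 - <<'E'
from goal import *
report([.497,.2445,.17],down(150.6))
E
```

```text
{'clock': np.float64(4.567), 'q': array([26.044, 18.727,  9.293, 80.648,  0.16 , 88.491]), 'tool_pos': array([0.497, 0.244, 0.249]), 'tcp_rot': array([-179.922,   -0.162,  117.552]), 'force': array([-0.271,  0.089,  0.108]), 'grip_width': np.float64(0.501)}
turn [-0.001 -0.004 -0.734] shift [0.002 0.    0.53 ]
```

Emit:
{"api": "play_rows", "payload": {
  "motion": [
    [[0, 0, -0.73, 0, 0, 0.53, 0.5], [0, 0, -0.73, 0, 0, 0.53, 0.5], [0, 0, -0.73, 0, 0, 0.53, 0.5], [0, 0, -0.73, 0, 0, 0.53, 0.5], [0, 0, -0.73, 0, 0, 0.53, 0.5], [0, 0, -0.73, 0, 0, 0.53, 0.5], [0, 0, -0.73, 0, 0, 0.53, 0.5]]
  ]
}}

```text
clock: 5.15
tool_pos: [0.4972, 0.2442, 0.1703]
tcp_rot: [180.0, -0.1, 150.4]
force: [0.4, 0.2, -1.1]
grip_width: 0.5
```

```bash
python3 - <<'E'
from goal import *
report([.497,.2445,.08],down(150.6))
c=cam("wrist");cv2.imwrite("pics/w2.png",c[0]["img"][:,:,::-1])
E
```

```text
{'clock': np.float64(5.15), 'q': array([26.071, 19.597, -0.942, 69.513,  0.146, 55.707]), 'tool_pos': array([0.497, 0.244, 0.17 ]), 'tcp_rot': array([179.96 ,  -0.149, 150.364]), 'force': array([ 0.372,  0.195, -1.062]), 'grip_width': np.float64(0.5)}
turn [ 0.001 -0.003 -0.005] shift [0.001 0.001 0.602]
```

View pics/w2.png

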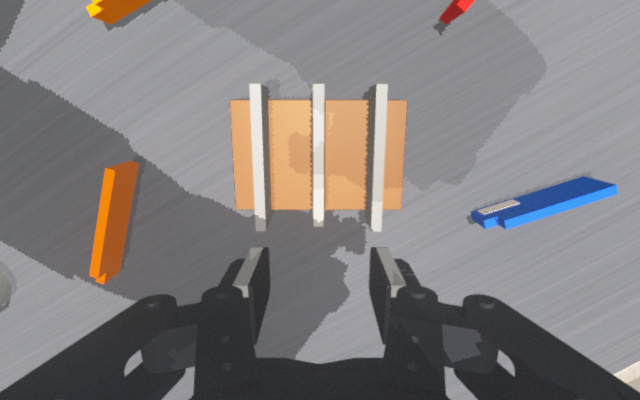

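The wrist view shows the middle plate centred between the fingers at column 319, with its notched end at row ~225, towards the hand, and its long direction aligned with the image. Numeric check next.

```bash
python3 - <<'E'
from goal import *
c=cam("wrist");crop(c[0]["img"],230,70,190,170,3.5,"pics/w2c.png")
p=onz(c,(319,84),.048);q=onz(c,(318.7,212),.048);print('plus',p,'minus?',q,np.degrees(np.arctan2(*(p-q)[1::-1])))
for a,b in [((258,84),(261,231)),((381.5,84),(377,231))]:
    a,b=onz(c,a,.048),onz(c,b,.048);print(a,b,np.linalg.norm(a-b),(a+b)/2,np.degrees(np.arctan2(*(a-b)[1::-1])))
E
```

```text
plus [0.423 0.284 0.048] minus? [0.505 0.238 0.048] 150.31766692610475
[0.402 0.247 0.048] [0.496 0.191 0.048] 0.10929801492530487 [0.449 0.219 0.048] 149.37040683656795
[0.445 0.323 0.048] [0.54  0.27  0.048] 0.1092807692318854 [0.493 0.296 0.048] 150.98820053250057
```

View pics/w2c.png

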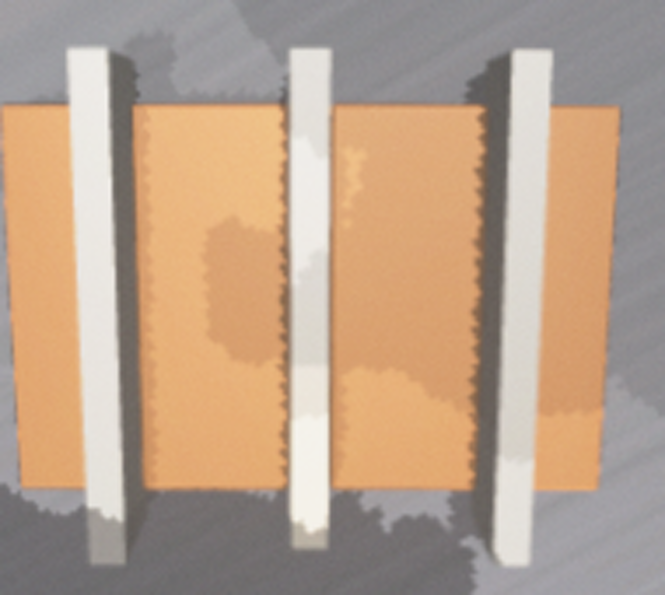

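Consistent: sample origin ≈ (0.471, 0.2575), yaw 150.3°. The hand is at sample x ≈ -29, within the frosted part. Narrowing the jaws and descending to TCP z 0.027, 5 mm above the stand.

Emit:
{"api": "play_rows", "payload": {
  "motion": [
    [[0, 0, 0, 0, 0, 0.3, 0.65], [0, 0, 0, 0, 0, 0.5, 0.65], [0, 0, 0, 0, 0, 0.65, 0.65], [0, 0, 0, 0, 0, 0.75, 0.65], [0, 0, 0, 0, 0, 0.85, 0.65], [0, 0, 0, 0, 0, 0.92, 0.65], [0, 0, 0, 0, 0, 0.95, 0.65], [0, 0, 0, 0, 0, 0.95, 0.65]]
  ]
}}

```text
clock: 5.92
tool_pos: [0.4962, 0.2446, 0.0268]
tcp_rot: [-180.0, -0.2, 150.7]
force: [-0.9, 0.2, -1.1]
grip_width: 0.354
```

```bash
python3 - <<'E'
from goal import *
report([.496,.244,.027],down(150.4))
c=cam("side");crop(c[0]["img"],250,170,200,150,4,"pics/s3.png")
E
```

```text
{'clock': np.float64(5.917), 'q': array([ 26.162,  25.538, -14.134,  50.473,   0.14 ,  55.44 ]), 'tool_pos': array([0.496, 0.245, 0.027]), 'tcp_rot': array([-179.961,   -0.197,  150.722]), 'force': array([-0.915,  0.155, -1.055]), 'grip_width': np.float64(0.354)}
turn [-0.001 -0.004  0.007] shift [-0.001 -0.004 -0.001]
```

View pics/s3.png

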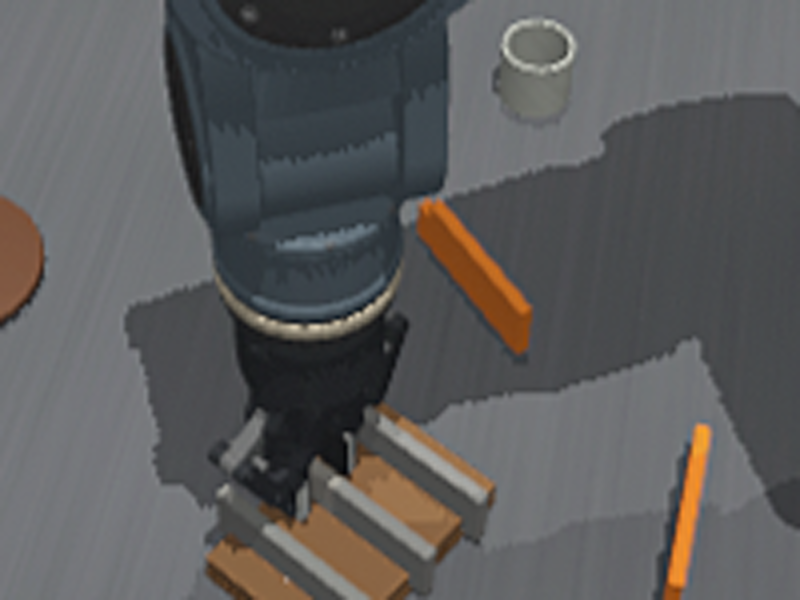

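The fingers straddle the middle plate without touching the neighbours, so I'll close.

Emit:
{"api": "play_rows", "payload": {
  "motion": [
    [[0, 0, 0, 0, 0, 0, 1], [0, 0, 0, 0, 0, 0, 1], [0, 0, 0, 0, 0, 0, 1], [0, 0, 0, 0, 0, 0, 1], [0, 0, 0, 0, 0, 0, 1], [0, 0, 0, 0, 0, 0, 1]]
  ],
  "grip_force": 90
}}

```text
clock: 6.47
tool_pos: [0.497, 0.2446, 0.0286]
tcp_rot: [180.0, -0.1, 150.8]
force: [-3.4, -4.4, 8.2]
grip_width: 0.073
```

Emit:
{"api": "play_rows", "payload": {
  "motion": [
    [[0, 0, 0, 0, 0, -0.05, 1], [0, 0, 0, 0, 0, -0.1, 1], [0, 0, 0, 0, 0, -0.15, 1], [0, 0, 0, 0, 0, -0.22, 1], [0, 0, 0, 0, 0, -0.35, 1], [0, 0, 0, 0, 0, -0.5, 1], [0, 0, 0, 0, 0, -0.7, 1], [0, 0, 0, 0, 0, -0.9, 1]]
  ]
}}

```text
clock: 7.13
tool_pos: [0.4965, 0.2445, 0.1644]
tcp_rot: [180.0, -0.2, 150.8]
force: [1.1, 0.2, -3.0]
grip_width: 0.064
```

```bash
python3 - <<'E'
from goal import *
report([.496,.244,.027],down(150.4))
c=cam("wrist");cv2.imwrite("pics/w4.png",c[0]["img"][:,:,::-1])
c=cam("side");crop(c[0]["img"],250,170,200,150,4,"pics/s4.png")
E
```

```text
{'clock': np.float64(7.133), 'q': array([26.136, 19.714, -1.632, 68.747,  0.141, 55.327]), 'tool_pos': array([0.496, 0.244, 0.164]), 'tcp_rot': array([179.997,  -0.169, 150.809]), 'force': array([ 1.125,  0.238, -3.046]), 'grip_width': np.float64(0.064)}
turn [ 0.    -0.004  0.009] shift [-0.001 -0.004  0.916]
```

View pics/w4.png

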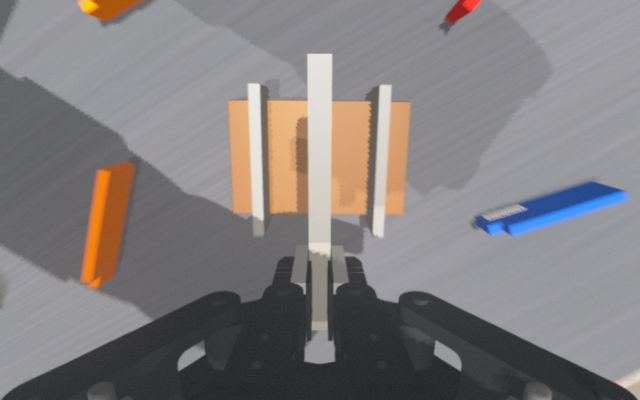

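View pics/s4.png

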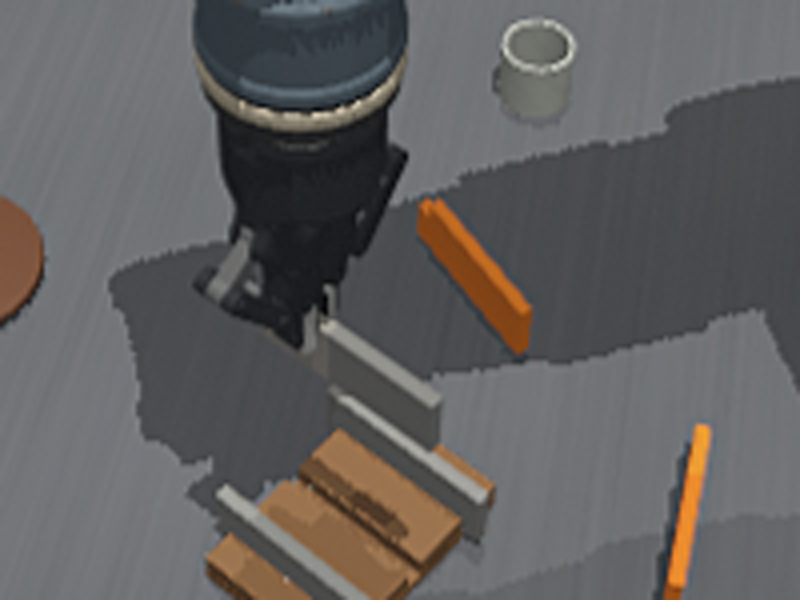

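The sample is out of the stand, held by the frosted end and level, and the blanks still stand in place. Now I'll work out the carrying waypoints.

```bash
cat > wp.py <<'E'
from goal import *
import sys
tt=np.array([.567,-.2195,.175])
def ori(yh,tilt):
    a,t=np.radians(yh),np.radians(tilt);h=np.array([np.cos(a),np.sin(a),0]);z=np.array([0,0,1.])
    y=np.cos(t)*h+np.sin(t)*z;zz=np.cos(t)*z-np.sin(t)*h;x=np.cross(y,zz)
    return np.stack([x,-y,-zz],1)
RF=ori(-17,45);G=np.array([.052,-.004,0.])
def fin(up): return tt+[0,0,up]-RF@G
if __name__=="__main__":
    print(fin(.055))
    report([.515,.12,.30],ori(-75,0))
E
python3 wp.py
```

```text
[ 0.579 -0.169  0.227]
{'clock': np.float64(7.233), 'q': array([26.135, 19.542, -1.336, 68.758,  0.14 , 55.325]), 'tool_pos': array([0.499, 0.246, 0.168]), 'tcp_rot': array([179.622,   0.092, 150.81 ]), 'force': array([ 2.02 ,  1.603, -3.054]), 'grip_width': np.float64(0.071)}
turn [ 0.007  0.005 -0.982] shift [-0.503 -0.674 -0.883]
```

Emit:
{"api": "play_rows", "payload": {
  "motion": [
    [[0, 0, -0.1, -0.05, -0.05, -0.25, 1], [0, 0, -0.22, -0.12, -0.15, -0.45, 1], [0, 0, -0.35, -0.2, -0.27, -0.65, 1], [0, 0, -0.48, -0.3, -0.4, -0.88, 1], [0, 0, -0.61, -0.4, -0.52, -0.88, 1], [0, 0, -0.74, -0.5, -0.65, -0.88, 1], [0, 0, -0.87, -0.5, -0.67, -0.88, 1], [0, 0, -0.98, -0.5, -0.67, -0.88, 1]]
  ]
}}

```text
clock: 7.9
tool_pos: [0.5136, 0.1186, 0.2946]
tcp_rot: [179.9, -0.1, -164.9]
force: [-0.5, 0.3, -1.9]
grip_width: 0.069
```

```bash
python3 - <<'E'
from wp import *
report([.55,.02,.32],ori(-38,10))
E
```

```text
{'clock': np.float64(7.9), 'q': array([12.938, 15.66 , 11.621, 86.053,  0.111, -2.157]), 'tool_pos': array([0.514, 0.119, 0.295]), 'tcp_rot': array([ 179.886,   -0.088, -164.905]), 'force': array([-0.475,  0.256, -1.941]), 'grip_width': np.float64(0.069)}
turn [ 0.218 -0.073 -0.818] shift [-0.063 -0.698 -0.171]
```

Emit:
{"api": "play_rows", "payload": {
  "motion": [
    [[0.03, -0.01, -0.1, -0.01, -0.09, -0.02, 1], [0.06, -0.02, -0.22, -0.02, -0.18, -0.05, 1], [0.09, -0.03, -0.34, -0.03, -0.28, -0.08, 1], [0.12, -0.04, -0.46, -0.04, -0.38, -0.11, 1], [0.15, -0.05, -0.58, -0.05, -0.48, -0.14, 1], [0.18, -0.06, -0.7, -0.06, -0.6, -0.17, 1], [0.22, -0.07, -0.82, -0.06, -0.7, -0.17, 1], [0.22, -0.07, -0.82, -0.06, -0.7, -0.17, 1]]
  ]
}}

```text
clock: 8.57
tool_pos: [0.5495, 0.0192, 0.3201]
tcp_rot: [-169.8, -0.2, -127.9]
force: [-0.9, 0.4, -2.2]
grip_width: 0.069
```

```bash
python3 - <<'E'
from wp import *
report([.57,-.08,.33],ori(-17,35))
E
```

```text
{'clock': np.float64(8.567), 'q': array([  6.132,  11.361,   8.898,  80.284,  -7.203, -46.486]), 'tool_pos': array([0.549, 0.019, 0.32 ]), 'tcp_rot': array([-169.794,   -0.188, -127.856]), 'force': array([-0.855,  0.445, -2.153]), 'grip_width': np.float64(0.069)}
turn [ 0.546 -0.183 -0.43 ] shift [ 0.439 -0.517  0.028]
```

Emit:
{"api": "play_rows", "payload": {
  "motion": [
    [[0.08, -0.03, -0.06, 0.06, -0.07, 0, 1], [0.16, -0.05, -0.12, 0.12, -0.15, 0, 1], [0.24, -0.08, -0.19, 0.19, -0.23, 0.01, 1], [0.32, -0.11, -0.25, 0.26, -0.31, 0.02, 1], [0.4, -0.13, -0.31, 0.33, -0.39, 0.02, 1], [0.48, -0.16, -0.37, 0.39, -0.46, 0.03, 1], [0.55, -0.18, -0.43, 0.44, -0.52, 0.03, 1], [0.55, -0.18, -0.43, 0.44, -0.52, 0.03, 1]]
  ]
}}

```text
clock: 9.23
tool_pos: [0.5681, -0.0797, 0.328]
tcp_rot: [-144.9, -0.1, -107.3]
force: [-0.2, -0.2, -2.7]
grip_width: 0.072
```

```bash
python3 - <<'E'
from wp import *
report(fin(.13),RF)
c=cam("wrist");cv2.imwrite("pics/w5.png",c[0]["img"][:,:,::-1])
c=cam("side");crop(c[0]["img"],220,20,240,180,3.3,"pics/s5.png")
E
```

```text
{'clock': np.float64(9.233), 'q': array([ -3.684,  -9.619, -22.238,  43.044,  -7.845, -78.841]), 'tool_pos': array([ 0.568, -0.08 ,  0.328]), 'tcp_rot': array([-144.887,   -0.081, -107.295]), 'force': array([-0.192, -0.245, -2.73 ]), 'grip_width': np.float64(0.072)}
turn [ 0.22  -0.006 -0.004] shift [ 0.545 -0.105  0.285]
```

View pics/w5.png

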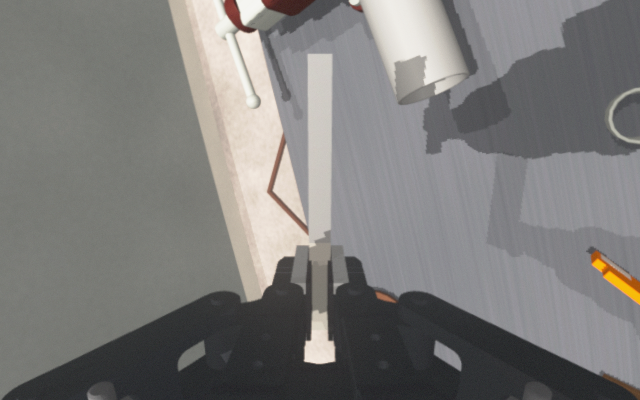

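View pics/s5.png

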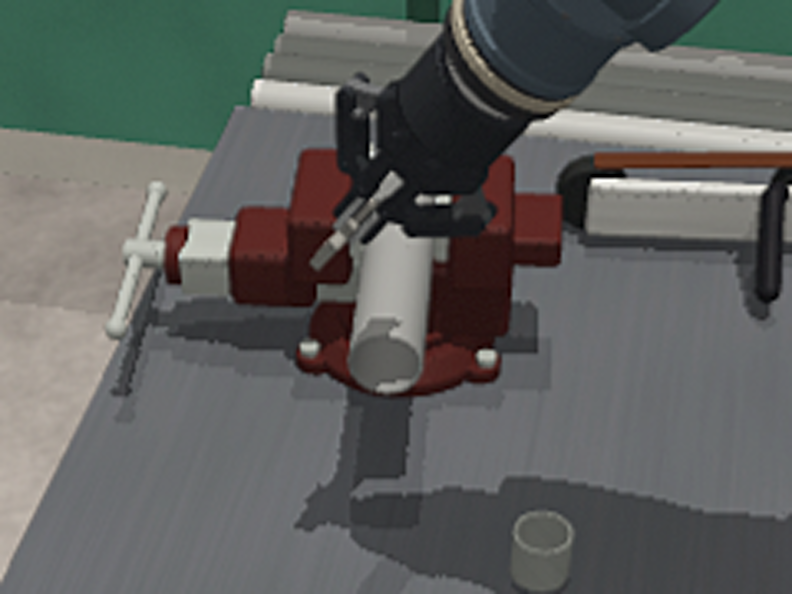

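The wrist view shows the sample still straight in the jaws. The tube end is at about (435,85) and well below it. Going to above the target.

Emit:
{"api": "play_rows", "payload": {
  "motion": [
    [[0.04, 0, 0, 0.08, -0.02, 0.04, 1], [0.08, 0, 0, 0.16, -0.04, 0.08, 1], [0.12, 0, 0, 0.25, -0.06, 0.13, 1], [0.16, 0, 0, 0.35, -0.08, 0.18, 1], [0.2, 0, 0, 0.45, -0.1, 0.24, 1], [0.22, 0, 0, 0.54, -0.1, 0.28, 1], [0.22, 0, 0, 0.54, -0.1, 0.28, 1]]
  ]
}}

```text
clock: 9.92
tool_pos: [0.58, -0.1678, 0.301]
tcp_rot: [-135.3, 0.0, -107.4]
force: [-0.2, 1.2, -3.0]
grip_width: 0.065
```

```bash
python3 - <<'E'
from wp import *
report(fin(.06),RF)
c=cam("wrist");cv2.imwrite("pics/w6.png",c[0]["img"][:,:,::-1])
print(proj(c,[.560,-.165,.145]),proj(c,[.560,-.165,.175]))
c=cam("side");crop(c[0]["img"],220,20,240,180,3.3,"pics/s6.png")
E
```

```text
{'clock': np.float64(9.917), 'q': array([-15.378, -12.346, -35.515,  22.135,  -1.449, -88.528]), 'tool_pos': array([ 0.58 , -0.168,  0.301]), 'tcp_rot': array([-135.285,    0.006, -107.443]), 'force': array([-0.179,  1.233, -3.022]), 'grip_width': np.float64(0.065)}
turn [ 0.006 -0.007 -0.007] shift [0.008 0.324 0.326]
[492.847 203.464] [476.415 211.942]
```

View pics/w6.png

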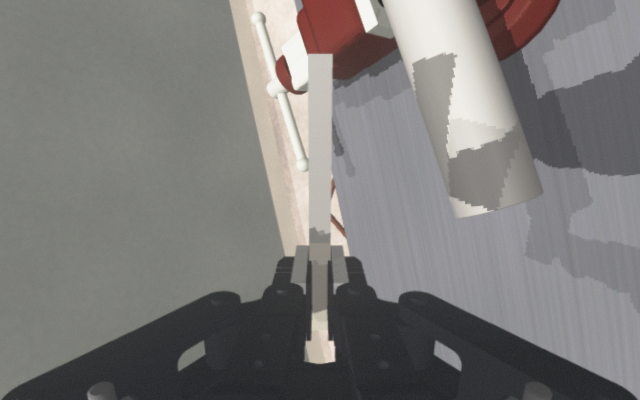

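View pics/s6.png

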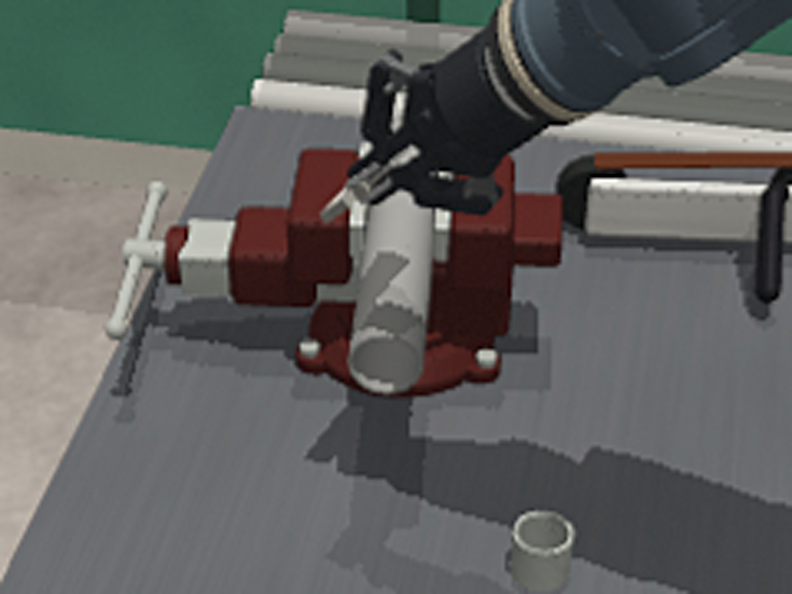

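The tube end projects where it is seen, with its top edge at about (476,212). Lowering about 70 mm, slowing near the end.

Emit:
{"api": "play_rows", "payload": {
  "motion": [
    [[0, 0, 0, 0, 0.06, 0.06, 1], [0, 0, 0, 0, 0.13, 0.13, 1], [0, 0, 0, 0, 0.19, 0.19, 1], [0, 0, 0, 0, 0.24, 0.24, 1], [0, 0, 0, 0, 0.28, 0.28, 1], [0, 0, 0, 0, 0.31, 0.31, 1], [0, 0, 0, 0, 0.32, 0.33, 1], [0, 0, 0, 0, 0.32, 0.33, 1]]
  ]
}}

```text
clock: 10.68
tool_pos: [0.5816, -0.1671, 0.2338]
tcp_rot: [-135.1, -0.1, -107.3]
force: [0.6, -0.2, -2.3]
grip_width: 0.067
```

Emit:
{"api": "play_rows", "payload": {
  "motion": [
    [[0, 0, 0, 0, 0, 0, 1], [0, 0, 0, 0, 0, 0, 1], [0, 0, 0, 0, 0, 0, 1], [0, 0, 0, 0, 0, 0, 1], [0, 0, 0, 0, 0, 0, 1], [0, 0, 0, 0, 0, 0, 1]]
  ]
}}

```text
clock: 11.18
tool_pos: [0.5813, -0.1675, 0.2344]
tcp_rot: [-135.1, -0.1, -107.3]
force: [0.3, -1.0, -2.6]
grip_width: 0.071
```

```bash
python3 - <<'E'
from wp import *
report(fin(.06),RF)
s=env.read_state();T=R.from_euler('xyz',s['tcp_rot'],degrees=True).as_matrix()
g=s['tool_pos']+T@G;print('ground',g,g-tt,'tilt',np.degrees(np.arccos(-T[2,1])),np.abs(s['dq']).max())
c=cam("wrist");cv2.imwrite("pics/w7.png",c[0]["img"][:,:,::-1])
e=s['tool_pos']+T@np.array([.0845,0,-.02]);print(proj(c,e))
c=cam("side");crop(c[0]["img"],220,20,240,180,3.3,"pics/s7.png");print((proj(c,g)-[220,20])*3.3,(proj(c,tt)-[220,20])*3.3)
c=cam("scene");crop(c[0]["img"],150,60,200,140,4,"pics/a7.png");print((proj(c,g)-[150,60])*4,(proj(c,tt)-[150,60])*4)
E
```

```text
{'clock': np.float64(11.183), 'q': array([-15.303,  -9.33 , -43.573,  10.837,  -1.476, -88.66 ]), 'tool_pos': array([ 0.581, -0.167,  0.234]), 'tcp_rot': array([-135.061,   -0.099, -107.294]), 'force': array([ 0.272, -1.009, -2.646]), 'grip_width': np.float64(0.071)}
turn [ 0.001 -0.006 -0.003] shift [0.013 0.017 0.004]
ground [ 0.569 -0.218  0.237] [0.002 0.002 0.062] tilt 45.061324260511675 0.10024766922849156
[314.441  52.238]
[387.813 222.32 ] [389.985 287.033]
[470.139 278.496] [476.52  347.098]
```

View pics/w7.png

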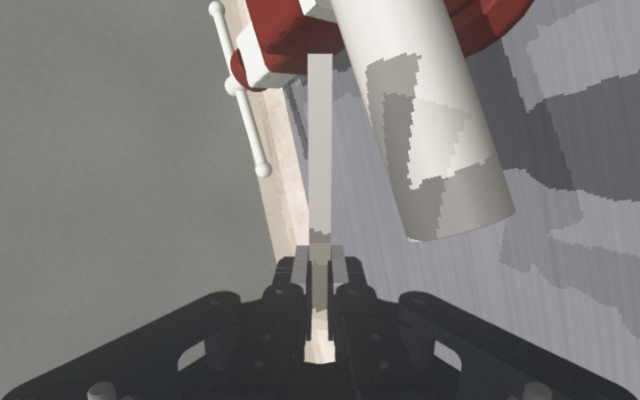

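View pics/s7.png

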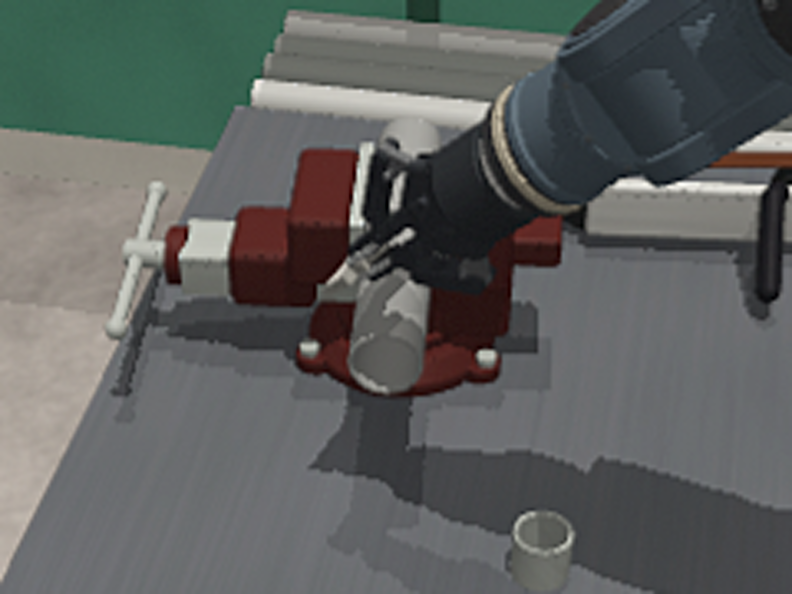

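View pics/a7.png

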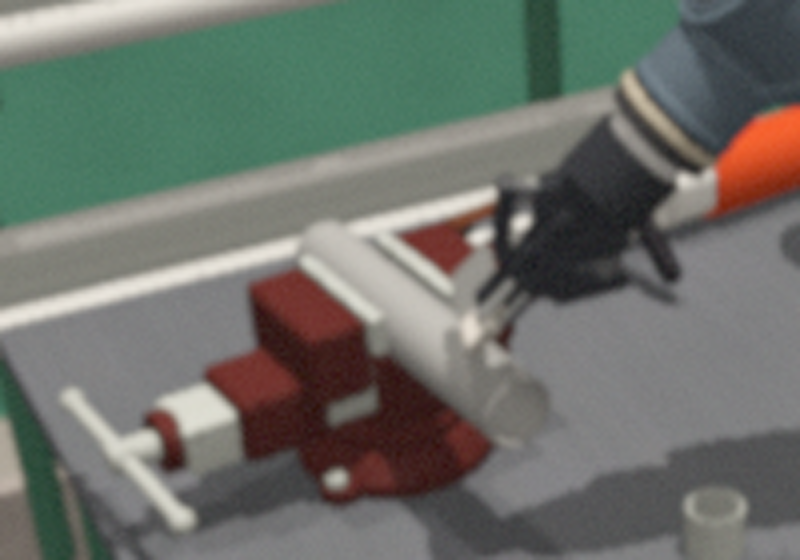

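The pale label patch shows on the upper face in both views: side crop (338,280), scene crop (470,330). The sample's ground centre is 62 mm above tube_top and 3 mm sideways of it, tilt 45°, steady. Handing in.

```bash
python3 -c "
from station import env
print(env.hand_in());s=env.read_state();print(s['clock'],s['tool_pos'],s['grip_width'])"
```

```text
the job is handed in; nothing more can be done
None
the job is handed in; nothing more can be done
```

I took the notched middle plate out of the stand by its frosted end and handed in while holding it over the tube. The hand-in gives no verdict, so the outcome below rests on my own checks.

**Last checks before hand-in**, at 11.2 s of the 32 s:

| Check | Value |
|---|---|
| Centre of the ground part above the tube top | about 62 mm |
| Sideways offset from the middle of the free end | about 3 mm |
| Label face from straight up | 45° |
| Grasp point along the sample | x ≈ -29 mm |
| Joint speed | about 0.1°/s at most |

- **Basis of the figures:** The height, offset and tilt come from the tool pose plus the grasp as measured. I did not triangulate the held plate in its final pose.
- **Views:** The label shows as a pale patch on the upper face in both outside views. The blanks stood in their slots right after the lift. The readings showed no sign of contact with the tube or the vice.
- **What went wrong:** My first turn of the hand towards the stand ran the last joint to its 180° limit. I turned back and took the half-turned grasp instead; nothing was touched.

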